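# Open the cat-proof bead cabinet

## Robot

A 6-joint arm with a two-finger parallel gripper is mounted at the origin on the work surface. World frame = base frame: x ahead of the robot, y to its left, z up, the work surface at z = 0. Lengths are in mm, angles in rad, forces in N, time in s.
With the tool pointing down it reaches from about 325 to 1000 mm from the base axis. Payload 5.1 kg.
Tool frame: the origin (TCP) lies midway between the tips of the shut fingers; the grasp point (between the pads) lies 19 mm behind it (arm.hold_point_z is the distance from the TCP to the grasp point, in mm); z points along the fingers, y is the line along which they close (so a half turn about z gives the same grasp; the last joint's range is limited). The gripper opens to 85 mm and grips with 20 to 120 N. Pads are 22 mm wide; open, the fingers measure 114 mm over their backs; the gripper's body (76 mm by 85 mm) begins 54 mm behind the grasp point. The pads swing forward as they close: fully open they stand 13 mm farther back than shut.
Start: joints at [-1.342, 0.124, 1.65, -0, 1.367, -0.083], TCP at [199.369, -618.657, 231.322] pointing down, gripper open.
Joint ranges: [-2.61, 2.61], [-1.02, 2.33], [0.03, 2.71], [-1.35, 4.49], [0.32, 2.68], [-2.91, 2.91]. Speed limits (rad/s): [2.57, 2.57, 3.14, 3.14, 3.14, 3.14].

## Interface

Orientations are given as a rotation vector (axis times angle).
In Python, from workcell import arm, read_camera, look_for gives the robot as it stands. Calls block until the motion is done:
- arm.move_to(position, orientation): joint-space move of the TCP to a pose.
- arm.line_to(position, velocity=150, attitude=None): straight line of the TCP; attitude=None keeps the orientation; velocity is the mean speed in mm/s.
- arm.move_j(angles): joint-space move.
- arm.grip(opening, strength=None): finger opening in mm; strength is the grip in N (None keeps the last); returns when the fingers have stopped.
- arm.wait(seconds).
- arm.ik(position, orientation): joint angles nearest the present ones, or None.
- read_camera(name): name is "scene" or "side" or "wrist"; returns a dict with "frame" (420x560x3 uint8, blue, green, red), "range_z" (420x560 float32, mm along the optical axis (not along the pixel's ray), 0 where there is no reading), "vfov" (degrees; the focal length in pixels is half the picture's height over the tangent of half this angle, whatever the lens; pixels are square), "cx", "cy" (the principal point, pixels), "distortion" ([k1, k2, p1, p2, k3] as OpenCV has them; the pictures are not rectified), "cam_to_world" (4x4, takes a point from camera to world coordinates). Camera axes: x right, y down, z forward; pixel columns grow to the right and rows downward; lengths in mm; the calibration is good to about 2 mm. A picture is of the moment at which its call begins.
A pose or a line that the arm cannot do raises arm.IKError and nothing moves.
- arm.hand_in(): hands the job in; it is judged then, once.
Trained networks look in the newest picture that a camera, given by its name, has taken for a name from the list of things; names that differ only in an ending like _2 or _b are one class to them, and where a whole thing is asked for, a point or a joint stands for the part that bears it (a point fixed in the world has none). Each returns a list of dicts, best first, with "p" (0 to 1); they miss things now and then, are a little off and sometimes report something else, mostly with a low value. They report only what shows in the picture. A call takes as long as a camera call.
- look_for(label, camera): "extent" ([left, top, width, height] in pixels, round what is visible of it).
Readings, each from a call of its own:
- arm.get_clock(): time.
- arm.get_joints(): joint angles.
- arm.get_joint_velocities(): joint speeds.
- arm.get_effort(): joint torques, N m.
- arm.get_position(): TCP position.
- arm.get_orientation(): TCP orientation.
- arm.get_ft_force(): force on the tool from outside, world axes, zero at the start.
- arm.get_moment(): the same for the moment, N m.
- arm.get_opening(): finger opening in mm.
- arm.get_grip_force(): force on a finger pad.
Only numpy, scipy, OpenCV 4.12 (cv2) and the standard library are available. Lean on these libraries where they do the work, as an engineer would, in place of code of your own. Each camera call takes 0.05 s, during which the arm holds its last target. There are 200 camera calls.

## Task

Unlock the cat-proof bead cabinet: push its red knob down, give it a quarter-turn clockwise and let it spring back up, without forcing it, so that the brass hook frees the door. Then swing the door wide open by its steel handle, at least square to the cabinet, and leave it standing there so that the small drawers inside can be pulled out. Do not knock over or shift the jars, bowl, box and tools around it.

Things in the scene. Friction and masses are not known exactly. Their poses are not given: they have to be found in the camera images.
- cabinet: Fixed light-wood cabinet, 180 deep (x) x 200 wide (y) x 240 mm high, with a white door with blue panel. Origin: on the table, middle of the carcass's front lower edge. x points to its back, y to its left (hinge side), z up. The knob stands on its top, axis at x 40, y 20 mm, over a fixed dark collar 40 mm across, 10 mm high. Nothing loose stands in the door's swing.
- knob: Origin: grip point on the knob's axis, 53 mm above the cabinet's top at rest; z up. Red grip bar 46 long (x) x 14 thick (y), from 19 mm below the origin to 11 mm above. Beneath it a black disc 52 mm across, top face 19 mm below the origin: fingertips may push on it. Locked, the bar points fore and aft of the cabinet (x to its back).
- hook_tip (a point): Front end of the flat brass L-shaped hook that turns with the knob, 29 mm above the cabinet's top at rest, 59 mm from the knob's axis. Locked, it lies in front of a brass pin 8 mm across that stands 32 mm high on the door's top edge, 48 mm in front of the knob's axis. Turning clockwise seen from above swings it off the pin to the cabinet's left.
- knob_press (a joint): How far the knob is pushed down, m: 0 at rest (up), 0.009 down on a hard stop. A spring pushes up with 3 N at rest, 10 N fully down. It turns only while held down more than about 6 mm. Let go at either end of the turn it springs up to 0 and is locked at that angle; let go in between it stays jammed down.
- knob_turn (a joint): Knob angle, rad: about 0 locked, grows clockwise seen from above, about 1.57 unlocked; stops at -0.06 and 1.80. It springs up when let go beyond about 1.35. Light friction, under 0.1 N m; twisted without being pushed down it is blocked and must not be forced.
- door_pull: Door handle: upright round steel bar, 12 mm across, 115 mm long. Origin: the place to grip, on its axis, 20 mm below its upper end, 30 mm below the cabinet's top. The axis stands 39 mm in front of the door; two thin stays join it to the door, the upper one 25 mm below the origin. Frame turns with the door: x into the door, y along it to the hinge, z up. The bar can turn in a grip.
- door_hinge (a point): On the door's vertical hinge axis, level with the handle's origin, at the cabinet's front left edge. Frame turns with the door, parallel to the handle's: the handle's origin is at x -55, y -175 mm in it. Door 200 mm wide, 15 mm thick, as high as the cabinet.
- door (a joint): Door angle, rad: 0 shut, 1.57 square to the cabinet, stop at 1.9. It opens clockwise seen from above: the handle swings out to the front, then to the cabinet's left. Light friction, about 1 N at the handle; it stays where it is left. While the hook is on the pin it has only about 3 mm of play.
- jar_top: Bystander: small amber jar with white cap, 48 mm across, 50 mm high, on the cabinet's top at the back right; origin at its underside.
- jar_a: Bystander: copper-coloured bead jar, white cap, 52 mm across, 60 mm high, beside the cabinet's right side; origin at its underside.
- jar_b: Bystander: red bead jar, white cap, 52 mm across, 60 mm high, beside the cabinet's right side; origin at its underside.
- bead_bowl: Bystander: blue bowl 110 mm across, 45 mm high, at the cabinet's left; origin at its underside.
- bead_box: Bystander: flat bead box 102 x 72 x 37 mm, to the front right of the cabinet; origin at its underside.
- pliers: Bystander: green-handled pliers lying far to the right; origin at its underside.
- driver: Bystander: screwdriver lying in the fixed bamboo tray at the left; origin at its underside.

How it is judged (in metres and radians):
On the way, in this order (a step that is already met when the one before it is completed fails the run):
1. the knob is at its unlocked end (over 1.25 rad) and has sprung up (less than 3 mm down), the door still shut (under 0.15 rad) (value of joint knob_turn above 1.25 rad and value of joint knob_press below 0.003 m and value of joint door below 0.15 rad), for 0.2 s.
2. the fingers are on the handle while the door is open by more than 0.2 rad (value of joint door above 0.2 rad and contact force between the fingers and door_pull above 0.2 N).
At the end, for the whole second after the job is handed in: The door stands open by 1.45 rad or more and is still (under 0.05 rad/s), and the knob is at its unlocked end (over 1.25 rad) and up (less than 3 mm down) (value of joint knob_turn above 1.25 rad and value of joint knob_press below 0.003 m and value of joint door above 1.45 rad and velocity of joint door between -0.05 and 0.05 rad/s); the robot touches nothing.
It fails at once if the knob is forced: the fingers bear on it with more than 450 N (as when it is twisted hard while blocked) (contact force between the fingers and knob above 450 N).
It fails at once if a jar, the bowl, the bead box, the pliers or the screwdriver is moved by more than 25 mm (distance of any of jar_top, jar_a, jar_b, bead_bowl, bead_box, pliers, driver from where it was at the start of the episode above 0.025 m).
It also fails if it takes over 58 s, if anything falls off the work surface, if the arm or the gripper's body presses on something with over 40 N, if the wrist force passes 120 N, or if a joint passes its speed limit or range.

## Working session

There is one attempt and no reset: what is moved stays moved. The work goes in short steps, each a Python script; the robot and the scene stay as the last script left them, time stands still between calls to the robot, and variables do not carry over. Pictures are saved under pics/ and viewed, at most 10 in all, crops included, and the job is handed in when it is done.

```bash
mkdir -p pics; cat > h.py <<'E'
import numpy as np, cv2
from workcell import arm, read_camera, look_for
from scipy.spatial.transform import Rotation as R
def K(c):
    f=c["frame"].shape[0]/2/np.tan(np.radians(c["vfov"])/2)
    return np.array([[f,0,c["cx"]],[0,f,c["cy"]],[0,0,1]])
def world(c,uv,z=None):
    uv=np.asarray(uv,float).reshape(-1,1,2)
    n=cv2.undistortPoints(uv,K(c),np.array(c["distortion"],float)).reshape(-1,2)
    if z is None:
        i=uv.reshape(-1,2).round().astype(int); z=c["range_z"][i[:,1],i[:,0]]
    p=np.c_[n,np.ones(len(n))]*np.reshape(z,(-1,1))
    M=np.array(c["cam_to_world"]); return p@M[:3,:3].T+M[:3,3]
def cloud(c):
    h,w=c["range_z"].shape
    v,u=np.mgrid[:h,:w]; m=c["range_z"]>0
    return world(c,np.c_[u[m],v[m]]), c["frame"][m], np.c_[u[m],v[m]]
E
python3 - <<'E'
from h import *
for n in ["scene","side"]:
    c=read_camera(n); cv2.imwrite(f"pics/{n}0.png",c["frame"])
    print(n,np.array(c["cam_to_world"])[:3,3])
    for l in ["cabinet","knob","hook_tip","door_pull","jar_top","bead_bowl","bead_box"]:
        for d in look_for(l,n)[:1]:
            x,y,w,h=d["extent"]; print(l,round(d["p"],2),np.round(d["extent"]),world(c,[x+w/2,y+h/2]).round())
E
```

```text
scene [1883.55731544 -202.9472859  1121.86775386]
cabinet 0.56 [224. 176.  74. 126.] [[799. -10. 213.]]
knob 0.51 [259. 181.  12.  13.] [[683.  29. 297.]]
hook_tip 0.69 [254. 178.  18.  22.] [[683.  23. 295.]]
jar_top 0.81 [226. 197.  14.  29.] [[743. -72. 276.]]
bead_bowl 0.74 [301. 243.  40.  32.] [[695. 197.   7.]]
bead_box 0.6 [156. 224.  28.  22.] [[ 495. -256.   35.]]
side [ -79.46906172 -870.31068049 1560.38805233]
cabinet 0.95 [268. 167.  74.  91.] [[644. -65. 241.]]
knob 0.6 [312. 189.  12.  19.] [[696. -75. 289.]]
hook_tip 0.53 [276. 183.  24.  16.] [[635.  24. 283.]]
door_pull 0.66 [267. 186.  32.  71.] [[594.   2. 158.]]
jar_top 0.7 [314. 189.  10.  15.] [[705. -72. 291.]]
bead_box 0.56 [283. 291.  29.  30.] [[ 452. -264.   36.]]
```

```bash
python3 -c "
import cv2,numpy as np
cv2.imwrite('pics/both0.png',cv2.resize(np.vstack([cv2.imread('pics/scene0.png'),cv2.imread('pics/side0.png')]),None,fx=.71,fy=.71))"
```

```text
(no output)
```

View pics/scene0.png

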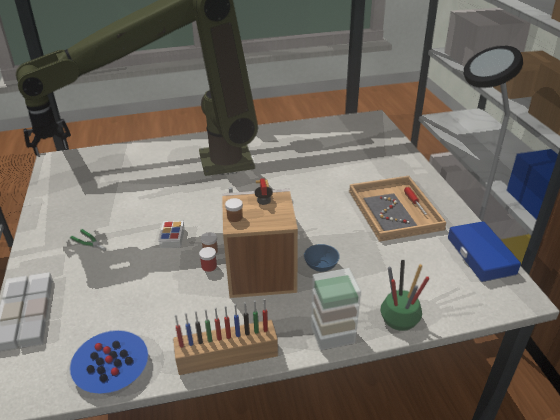

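View pics/side0.png

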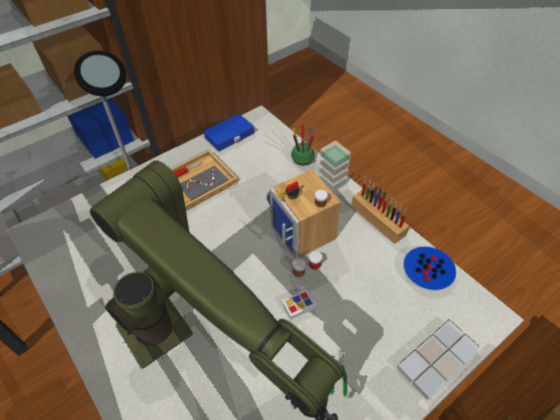

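Both views show the cabinet facing the robot, with the knob near (683, 25) and the jar at its back right. Next I'll fit the top face and look from above with the wrist camera.

```bash
python3 - <<'E'
from h import *
for n in ["scene","side"]:
    c=read_camera(n); P,C,_=cloud(c)
    m=(abs(P[:,2]-240)<6)&(P[:,0]>550)&(P[:,0]<900)&(abs(P[:,1])<180)
    Q=P[m]; print(n,m.sum(),Q.mean(0).round(1),cv2.minAreaRect(Q[:,:2].astype(np.float32)),np.percentile(Q,[1,99],axis=0).round())
print(arm.get_orientation(),R.from_rotvec(arm.get_orientation()).as_matrix().round(2))
o=R.from_matrix(np.array([[1,0,0],[0,-1,0],[0,0,-1.]])).as_rotvec()
for yaw in (0,np.pi,-np.pi/2,np.pi/2):
    oo=(R.from_rotvec([0,0,yaw])*R.from_rotvec(o)).as_rotvec()
    j=arm.ik([650,20,450],oo); print(yaw,j)
arm.move_to([620,10,470],R.from_rotvec(o).as_rotvec())
c=read_camera("wrist"); cv2.imwrite("pics/w1.png",c["frame"]); print(np.array(c["cam_to_world"]).round(2),arm.get_joints(),arm.get_clock())
for l in ["cabinet","knob","hook_tip","door_pull"]:
    for d in look_for(l,"wrist")[:1]:
        x,y,w,h=d["extent"]; print(l,round(d["p"],2),np.round(d["extent"]),world(c,[x+w/2,y+h/2]).round())
P,C,_=cloud(c); m=(abs(P[:,2]-240)<5); Q=P[m]; print(m.sum(),cv2.minAreaRect(Q[:,:2].astype(np.float32)),np.percentile(Q,[1,99],axis=0).round())
E
```

```text
scene 2487 [719.9   7.6 239. ] ((702.9998779296875, 2.89642333984375), (201.07981872558594, 207.55062866210938), 82.8951644897461) [[ 602. -102.  235.]
 [ 808.  105.  245.]]
side 1557 [692.8  -4.1 241.2] ((697.7607421875, 2.7367935180664062), (210.42059326171875, 202.24229431152344), 82.2138671875) [[ 593. -104.  235.]
 [ 800.  107.  246.]]
[3.10348597e+00 4.87806164e-01 8.18479517e-06] [[ 0.95  0.31  0.  ]
 [ 0.31 -0.95 -0.  ]
 [ 0.    0.   -1.  ]]
0 [-5.17566140e-02  7.89417083e-02  1.33922227e+00 -4.44089210e-16
  1.72342867e+00  1.51903971e+00]
3.141592653589793 [-0.05175661  0.07894171  1.33922227  0.          1.72342867 -1.62255294]
-1.5707963267948966 None
1.5707963267948966 [-5.17566140e-02  7.89417083e-02  1.33922227e+00 -4.44089210e-16
  1.72342867e+00 -5.17566140e-02]
[[-0.0000e+00 -9.6000e-01 -2.7000e-01  6.8742e+02]
 [-1.0000e+00  0.0000e+00  0.0000e+00  1.0260e+01]
 [-0.0000e+00  2.7000e-01 -9.6000e-01  6.1218e+02]
 [ 0.0000e+00  0.0000e+00  0.0000e+00  1.0000e+00]] [-7.15485465e-02  1.62394800e-02  1.37213406e+00 -1.49442498e-04
  1.75386048e+00  1.50034585e+00] 3.7417
knob 0.75 [232. 122.  49.  52.] [[661.  26. 303.]]
hook_tip 0.64 [231. 120.  52.  85.] [[648.  26. 304.]]
door_pull 0.81 [314. 200.  16.  34.] [[559. -55. 194.]]
29085 ((699.7639770507812, 2.3679351806640625), (201.09471130371094, 196.77584838867188), 82.39299011230469) [[ 600. -101.  238.]
 [ 800.  105.  242.]]
```

View pics/w1.png

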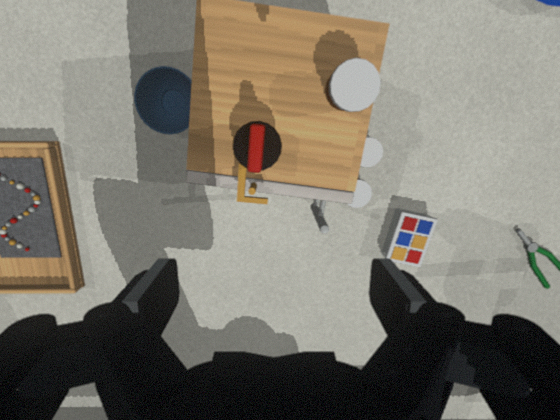

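The picture shows the knob bar at (257,147), the pin at (252,188) with the hook in front of it, and the handle at (319,212). It agrees with the fitted yaw of about -7.6° and knob axis at about (660,28). I'll refine these, then grip.

```bash
python3 - <<'E'
from h import *
import json
def tool(yaw): return (R.from_rotvec([0,0,yaw])*R.from_rotvec([np.pi,0,0])).as_rotvec()
c=read_camera("wrist"); P,C,_=cloud(c); C=C.astype(int)
near=np.hypot(P[:,0]-660,P[:,1]-28)<45
red=near&(C[:,2]>2.2*C[:,1])&(C[:,2]>90)&(abs(P[:,2]-304)<4)
print(red.sum(),cv2.minAreaRect(P[red][:,:2].astype(np.float32)),np.median(P[red],0))
hd=(np.hypot(P[:,0]-555,P[:,1]+54)<25)&(P[:,2]>222)&(P[:,2]<240)
print("handle top",hd.sum(),P[hd].mean(0).round(1),P[hd].max(0).round(1),P[hd].min(0).round(1))
r=cv2.minAreaRect(P[red][:,:2].astype(np.float32)); k=np.array(r[0])
if np.hypot(*(k-[660.3,27.8]))>4: raise SystemExit("check")
k=(k+[660.3,27.8])/2; print(k); json.dump(list(k),open("k.json","w"))
yaw=np.pi-0.132
arm.grip(45,40)
arm.move_to([k[0],k[1],400],tool(yaw)); print(arm.get_joints())
arm.line_to([k[0],k[1],330]); 
c=read_camera("wrist"); cv2.imwrite("pics/w2.png",c["frame"]); print(arm.get_ft_force())
E
```

```text
663 ((660.8369750976562, 27.933513641357422), (13.443775177001953, 44.62965393066406), 84.85289764404297) [661.28057903  27.68352332 303.84527528]
handle top 77 [554.8 -52.6 228.8] [559.6 -47.3 232.3] [548.6 -58.2 222.5]
[660.56848755  27.86675682]
[-3.90292881e-02  9.82692581e-02  1.39990701e+00  6.83668680e-06
  1.64324206e+00 -1.47760502e+00]
[ 0.38459237 -0.28661852 -0.11039996]
```

View pics/w2.png

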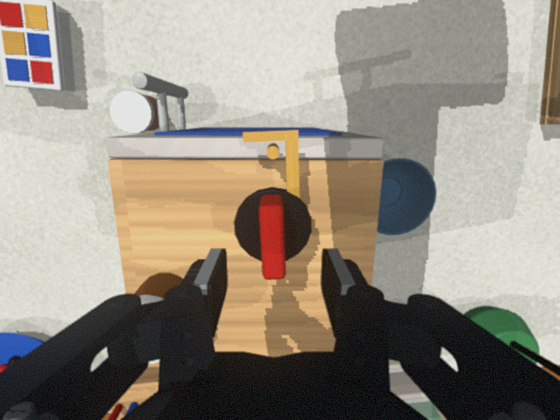

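The bar at (272,235) is centred between the fingers, and the cabinet is square in the view. Now grip, press and turn.

```bash
python3 - <<'E'
from h import *
import json
k=json.load(open("k.json"))
def st(s): print(s,np.round(arm.get_position(),1),"F",np.round(arm.get_ft_force(),1),"M",np.round(arm.get_moment(),2),"g",round(arm.get_opening(),1),round(arm.get_grip_force(),1))
arm.line_to([*k,278],60); st("down")
arm.grip(0,40); st("grip")
z=278
for dz in (4,6,8,9,10):
    arm.line_to([*k,278-dz],15); st(dz)
    if arm.get_ft_force()[2]>35: break
z=arm.get_position()[2]
j0=list(arm.get_joints())
for a in (0.1,0.3,0.7,1.1,1.4,1.62):
    j=list(j0); j[5]+=a; arm.move_j(j); st(a)
    if abs(arm.get_moment()[2])>3: print("blocked"); break
E
```

```text
down [660.9  27.8 278.7] F [-0.3 -0.4 -0.1] M [0.02 0.   0.  ] g 45.1 0.0
grip [660.6  27.3 278.8] F [-1.8 -1.9  1.9] M [-0.37  0.26 -0.08] g 13.1 42.3
4 [660.6  27.4 274.8] F [-2.2 -3.4  6.1] M [-0.63  0.48  0.04] g 13.2 42.7
6 [660.7  27.4 273.2] F [-2.6 -2.7  6.5] M [-0.65  0.65 -0.05] g 13.3 42.9
8 [660.7  27.4 271.6] F [-3.2 -2.5  8.3] M [-0.61  0.74 -0.  ] g 12.7 43.1
9 [660.7  27.4 270.9] F [-4.3 -2.7  9.1] M [-0.6   0.77 -0.02] g 13.5 43.2
10 [660.7  27.4 270.1] F [-3.7 -3.8  9.1] M [-0.65  0.91  0.01] g 13.4 43.2
0.1 [660.7  27.4 272. ] F [-4.1 -2.6  7.7] M [-0.35  0.79 -0.05] g 12.9 43.1
0.3 [660.8  27.4 271.9] F [-3.8 -2.8  8. ] M [-0.31  0.73 -0.04] g 13.2 43.1
0.7 [660.9  27.6 271.9] F [-3.5 -1.   9.2] M [-0.31  0.63 -0.06] g 13.2 43.1
1.1 [661.1  27.6 272. ] F [-3.9 -2.   6.6] M [-0.3   0.51 -0.02] g 13.3 43.1
1.4 [661.3  27.6 272.1] F [-2.7 -1.9  8.1] M [-0.22  0.44  0.03] g 13.4 43.1
1.62 [661.4  27.6 272.1] F [-2.7 -1.9  8.2] M [-0.38  0.41 -0.02] g 13.1 43.1
```

It turned freely. Now let it spring up, release, retreat and check.

```bash
python3 - <<'E'
from h import *
p=arm.get_position()
arm.line_to([p[0],p[1],279.5],40); print(np.round(arm.get_ft_force(),1))
arm.grip(45); arm.wait(0.3)
arm.line_to([p[0],p[1],330],80)
arm.line_to([p[0]-60,p[1],420],150)
arm.wait(.3)
c=read_camera("wrist"); cv2.imwrite("pics/w3.png",c["frame"]); print(arm.get_joints().round(2) if hasattr(arm.get_joints(),'round') else arm.get_joints(),arm.get_clock())
P,C,_=cloud(c); C=C.astype(int)
red=(np.hypot(P[:,0]-660,P[:,1]-28)<45)&(C[:,2]>2.2*C[:,1])&(C[:,2]>90)&(P[:,2]>285)
print(red.sum(),np.percentile(P[red][:,2],[10,50,90]),cv2.minAreaRect(P[red][:,:2].astype(np.float32)))
E
```

```text
[-1.6 -2.1  0.8]
[-0.04 -0.03  1.5  -0.    1.67  0.14] 15.8333
1043 [295.07962829 303.56350916 304.72071535] ((660.4179077148438, 28.608434677124023), (44.72882080078125, 14.365029335021973), 79.71307373046875)
```

View pics/w3.png

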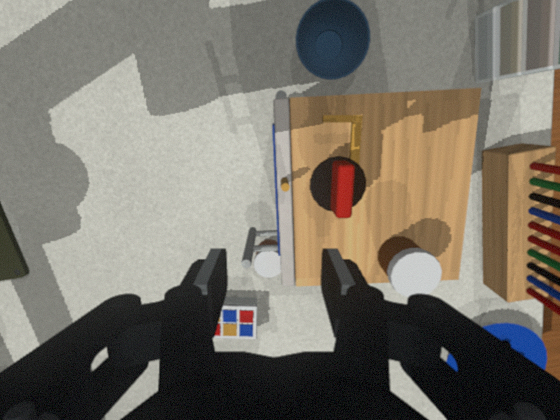

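The knob is up (bar top at 304 mm) and turned; the hook at (345,125) is clear of the pin at (285,184). Next is the handle: fingers astride it along the door, following the arc.

```bash
cat > door.py <<'E'
from h import *
def tool(yaw): return (R.from_rotvec([0,0,yaw])*R.from_rotvec([np.pi,0,0])).as_rotvec()
def rz(a): return R.from_rotvec([0,0,a]).as_matrix()[:2,:2]
h0=np.array([554.7,-53.3]); y0=-0.132
off=np.array([-55,-175.]); H=h0-rz(y0)@off
def pose(t): return H+rz(y0-t)@off, tool(np.pi+y0-t)
def st(s): print(s,np.round(arm.get_position(),1),"F",np.round(arm.get_ft_force(),1),"g",round(arm.get_opening(),1),round(arm.get_grip_force(),1))
Z=195
E
python3 - <<'E'
from door import *
print(H)
arm.move_to([*h0,380],tool(np.pi+y0))
arm.line_to([*h0,300],120)
arm.line_to([*h0,Z],70); st("at")
if np.abs(arm.get_ft_force()).max()>8: raise SystemExit("contact")
arm.grip(0,40); st("grip")
g=arm.get_opening()
if not 9<g<15: raise SystemExit("missed")
for t in np.linspace(0,1.68,15)[1:]:
    p,o=pose(t); arm.line_to([*p,Z],70,o); st(round(t,2))
    if np.abs(arm.get_ft_force()).max()>40: print("stop"); break
c=read_camera("scene"); cv2.imwrite("pics/s4.png",c["frame"][130:330,150:450].repeat(2,0).repeat(2,1)); print(arm.get_clock())
E
```

```text
[632.25451135 112.93867711]
at [555.  -53.4 195.6] F [0.1 0.5 0.4] g 44.9 0.0
grip [554.5 -54.5 195.4] F [-2.9 -4.6  2.7] g 11.0 39.0
0.12 [534.7 -43.7 195.4] F [-3.2 -3.9  2.3] g 10.9 39.0
0.24 [516.7 -30.9 195.4] F [-4.2 -4.   3.1] g 10.8 39.1
0.36 [500.4 -15.9 195.4] F [-4.4 -2.7  3.2] g 10.9 39.2
0.48 [486.    0.9 195.4] F [-4.6 -1.9  2.6] g 10.9 39.2
0.6 [473.7  19.4 195.4] F [-5.  -2.5  3.3] g 10.7 39.3
0.72 [463.8  39.1 195.4] F [-5.6 -2.4  3.9] g 10.7 39.3
0.84 [456.3  59.8 195.4] F [-5.5 -1.4  5.8] g 10.7 39.3
0.96 [451.4  81.2 195.4] F [-6.2 -0.1  4.8] g 11.0 39.4
1.08 [449.1 103.  195.4] F [-4.5 -0.7  5.6] g 10.6 39.4
1.2 [449.4 125.  195.4] F [-5.1  0.9  5.6] g 10.7 39.4
1.32 [452.3 146.8 195.4] F [-4.   0.8  5. ] g 11.0 39.4
1.44 [457.8 168.  195.4] F [-2.2  1.6  4.6] g 10.4 39.4
1.56 [465.7 188.3 195.4] F [-0.7  0.1  5.8] g 11.0 39.4
1.68 [476.1 207.7 195.4] F [2.5 0.1 5. ] g 10.6 39.4
26.8417
```

View pics/s4.png

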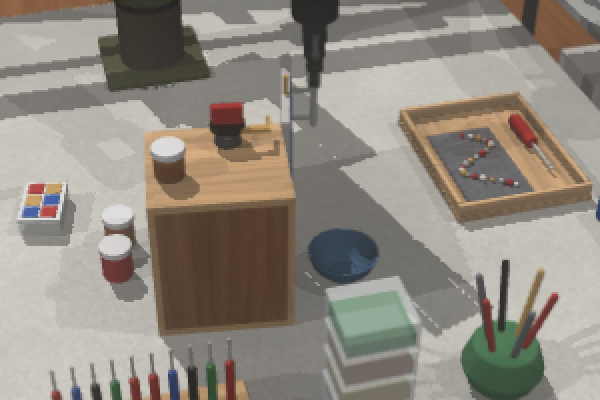

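The door at (288,110) stands past square with the gripper on its handle at (315,90), and everything around it is undisturbed. I'll release, retreat upward and check the door angle.

```bash
python3 - <<'E'
from door import *
arm.grip(45); arm.wait(.2); st("rel")
p=arm.get_position()
arm.line_to([p[0],p[1],300],80); arm.line_to([p[0]-40,p[1],430],150); arm.wait(.5); st("up")
c=read_camera("scene"); P,C,_=cloud(c)
d=P[(abs(P[:,2]-236)<7)&(P[:,0]>420)&(P[:,0]<615)&(P[:,1]>60)&(P[:,1]<180)]
v=np.linalg.svd(d[:,:2]-d[:,:2].mean(0))[2][0]; v*=-np.sign(v[0])
print(len(d),"door dir",v,"door angle",np.arctan2(v[0],v[1])*-1+0) 
a=np.arctan2(v[1],v[0]); s=np.arctan2(-np.cos(y0),np.sin(y0)); print("angle",(s-a)%(2*np.pi))
cv2.imwrite("pics/s5.png",c["frame"]);print(arm.get_clock())
E
```

```text
rel [475.4 208.2 194.9] F [-0.5 -0.1 -0.6] g 45.1 0.0
up [435.4 208.2 429.9] F [0.4 0.3 0.2] g 44.9 0.0
105 door dir [-0.96946129  0.24524439] door angle 1.3230245549614903
angle 1.6865680986283031
30.5417
```

View pics/s5.png

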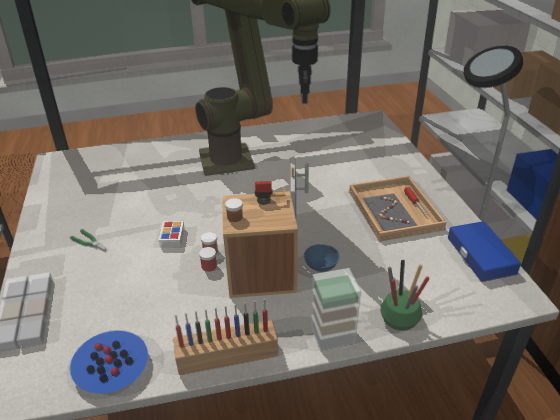

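The door stands open at 1.69 rad (295,180), the knob is turned and up, and the arm is clear.

```bash
python3 -c "
from workcell import arm
print(arm.hand_in())"
```

```text
the job is handed in; nothing more can be done
None
```

I handed the job in at about 31 s: the knob is unlocked and has sprung up, the door stands open at about 1.69 rad (measured from the camera), nothing around the cabinet looks shifted, and the arm is clear.

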